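# Press the rotor lid home and hand-spin the centrifuge rotor

## Task

The little bench centrifuge stands open and its rotor is loaded, but the rotor's clear sealing lid is still sitting high on its O-ring. Press the lid down until it is fully home, then spin the rotor by hand with a light fingertip stroke on the lid, either way round, to check that it turns freely without rubbing: it should go clearly past one full turn, still be running by itself after you let go, and be left at rest with the lid still home. Do not lean hard on the rotor, least of all while it turns, and leave the other things on the bench where they are.

Things in the scene. Friction and masses are not known exactly. Their poses are not given: they have to be found in the camera images.
- centrifuge: White bench microcentrifuge, fixed, 240 deep (x) x 226 wide (y) x 130 high, on screw feet (stands 4 to 12 mm off the bench). Origin under its middle; -x is its front (display, keys). Rear (+x): the white cover, 195 long x 216 wide, hinged 134 above the origin, stands open, leaning 15 degrees back from upright. The round bowl in its top is 166 across; its axis, the rotor's axis, is 22 mm from the origin towards +x.
- bowl_rim (a point): Centre of the bowl's mouth, on the rotor's axis, level with the housing's top (130 mm above the centrifuge's origin). Fixed.
- lid_cap (a point): Centre of the top of the rotor's lid, on the rotor's axis. The lid is a level, smooth clear plate 128 mm across with a grey edge and, in its middle, a flat grey cap 34 across and 2 high; this point is the cap's top, the clear plate's top is 2 mm lower. With the lid home and untouched it lies 23 mm below bowl_rim.
- rotor_lid (a joint): How far the lid sits above home on the rotor, in m: 0 fully home, 0.008 the highest. The O-ring holds it where it is left; it slides down at about 9 N and stops hard at home, so a steady push of 13 to 18 N seats it. More than 25 N on the rotor or lid would harm the motor's bearings.
- rotor (a joint): Rotor angle (lid turns with it), rad, growing counter-clockwise from above, unlimited, within 0.26 of 0 at the start; a full turn is 6.28. Rotor and lid, about 0.9 kg, have little drag: from 5 rad/s they coast a turn or more. On its rubber mounts the rotor sinks 1 mm per 12 N. 2 to 5 N lets a fingertip carry the lid by friction; while it turns, never press over 8 N.
- tube_rack: Bystander: blue tube rack, 75 x 165 x 54 mm, origin under its middle. Leave alone.
- jar: Bystander: glass jar with screw lid, 72 mm across, 115 high, origin under its middle. Leave alone.
- tape_roll: Bystander: roll of tape lying flat, 92 mm across, 19 high, origin under its middle. Leave alone.

How it is judged:
By the outcome, as a careful person would: the job done as asked, in the order asked, and still so for the second after the job is handed in, with the robot touching nothing.
It also fails if it takes over 54 s, if anything falls off the work surface, if the arm or the gripper's body presses on something with over 40 N, if the wrist force passes 120 N, or if a joint passes its speed limit or range.

## Robot

A 6-joint arm with a two-finger parallel gripper is mounted at the origin on the work surface. World frame = base frame: x ahead of the robot, y to its left, z up, the work surface at z = 0. Lengths are in mm, angles in rad, forces in N, time in s.
With the tool pointing down it reaches from about 275 to 750 mm from the base axis. Payload 10.2 kg.
Tool frame: the origin (TCP) lies at the very end of the fingers, on their centre line; the grasp point (between the pads) lies 19 mm behind it (ctrl.hold_point_z is the distance from the TCP to the grasp point, in mm); z points along the fingers, y is the direction in which the jaws open and shut (so a half turn about z gives the same grasp; the last joint's range is limited). The gripper opens to 85 mm and grips with 20 to 120 N. Pads are 22 mm wide; open, the fingers measure 114 mm over their backs; the gripper's body (76 mm by 85 mm) begins 54 mm behind the grasp point. The pads swing forward as they close: fully open they stand 13 mm farther back than shut.
Start: joints at [1.033, 0.313, 1.498, -0, 1.331, -0.223], TCP at [162.567, 499.203, 231.294] pointing down, gripper open.
Joint ranges: [-2.94, 2.94], [-0.97, 2.17], [0.19, 2.56], [-1.23, 4.37], [0.02, 3.11], [-2.88, 2.88]. Speed limits (rad/s): [2.39, 2.39, 3.01, 3.14, 3.14, 3.14].

## Interface

Orientations are given as a unit quaternion [w, x, y, z].
In Python, from rig import readout, cams, workorder, spotter, ctrl gives the robot as it stands.
- The arm moves only by the tool step_arm, never from a script. Its argument "plan" is text: rows parted by semicolons, each of 5 numbers parted by spaces: the shift along the tool's x, y, z in cm, then the turn about the tool's z in degrees, then the opening in per cent of the stroke, from 0 (shut) to 100 (fully open). In form: x y z twist gripper; .... A call has 1 to 10 rows; each row is the pose to reach, as a shift and turn from the pose commanded when the call began, along the tool's axes at that moment; what a row does not reach only later rows make up. A row lasts 1/10 s, in which the tool goes at most 50 mm and 8.59 degrees, less where a joint would pass 70% of its speed; a pose out of reach is approached as far as the arm can. A call with a gripper value outside its range is refused whole. The fingers move at their own pace and stop on an object; "grip_force" is the grip in N (left out, the last holds). Time passes only in rows, so rows that repeat a pose let the fingers close. It gives the time, the measured TCP pose, the force and the opening at its end, in the units of the state.
- readout.sense(): the state, without advancing time (a new reading comes with each control period).
- cams.capture(name): name is "scene" or "top" or "wrist"; returns (picture, depth): 420x560x3 uint8, red, green, blue; 420x560 float32, mm along the optical axis (not along the pixel's ray), 0 where there is no reading.
- cams.camera_info(name): a dict with "vfov" (degrees; the focal length in pixels is half the picture's height over the tangent of half this angle, whatever the lens; pixels are square), "cx", "cy" (the principal point, pixels), "rvec" (rotation vector, rad) and "tvec" (3), from world to camera coordinates, as OpenCV has them. Camera axes: x right, y down, z forward; pixel columns grow to the right and rows downward; lengths in mm; the calibration is good to about 2 mm. A picture is of the moment at which its call begins: read the wrist's pose just before it. camera_info takes no time and is no camera call; for the wrist camera it gives the pose at the moment of the call.
- workorder.finish_job(): hands the job in, once; it reports no verdict.
Trained networks look in the newest picture that a camera, given by its name, has taken for a name from the list of things; names that differ only in an ending like _2 or _b are one class to them, and where a whole thing is asked for, a point or a joint stands for the part that bears it (a point fixed in the world has none). Each returns a list of dicts, best first, with "conf" (0 to 1); they miss things now and then, are a little off and sometimes report something else, mostly with a low value. They report only what shows in the picture. A call takes as long as a camera call.
- spotter.regions_of(camera, target): "pixels" (420x560 bool, what is visible of it) and "extent" ([centre column, centre row, width, height] in pixels, round what is visible of it).
The state is a dict: "time_s": time; "joints": joint angles; "dq": joint speeds; "tau": joint torques, N m; "eef_pos": TCP position; "ee_rot": TCP orientation; "force": force on the tool from outside, world axes, zero at the start; "wrist_torque": the same for the moment, N m; "grip_width": opening from 0.0 (shut) to 1.0 (fully open).
Only numpy, scipy, OpenCV 4.12 (cv2) and the standard library are available. Lean on these libraries where they do the work, as an engineer would, in place of code of your own. Each camera call takes 0.05 s, during which the arm holds its last target. There are 200 camera calls.

## Working session

There is one attempt and no reset: what is moved stays moved. The work goes in short steps, Python scripts to look and compute and a tool call to move; the robot and the scene stay as the last step left them, time stands still between calls to the robot, and variables do not carry over. Pictures are saved under pics/ and viewed, about 8 in all and at most 12, crops included, and the job is handed in when it is done.

Besides the shell and the picture viewer there is one more tool, called after ">>>" as name(argument=value, ...), one argument or row to a line, values as JSON. step_arm: Moves the arm, as the interface text tells. Its arguments: {"type":"object","properties":{"plan":{"type":"string"},"grip_force":{"type":"number"}},"required":["plan"]}

```bash
mkdir -p pics; cat > h.py <<'E'
import numpy as np, cv2
from rig import readout, cams, workorder, spotter, ctrl
def K(i): 
    f=210/np.tan(np.radians(i['vfov'])/2); return f,i['cx'],i['cy']
def world(cam,d,mask=None):
    i=cams.camera_info(cam); f,cx,cy=K(i)
    v,u=np.mgrid[0:420,0:560]
    m=(d>0) if mask is None else (d>0)&mask
    P=np.c_[(u[m]-cx)/f*d[m],(v[m]-cy)/f*d[m],d[m]]
    R=cv2.Rodrigues(np.array(i['rvec'],float))[0]
    return (P-np.array(i['tvec']).ravel())@R
def proj(cam,p):
    i=cams.camera_info(cam); f,cx,cy=K(i)
    R=cv2.Rodrigues(np.array(i['rvec'],float))[0]
    q=np.atleast_2d(p)@R.T+np.array(i['tvec']).ravel()
    return np.c_[q[:,0]/q[:,2]*f+cx,q[:,1]/q[:,2]*f+cy]
E
python3 - <<'E'
from h import *
s=readout.sense(); print({k:np.round(v,3) for k,v in s.items()})
for c in ('scene','top'):
    im,d=cams.capture(c); cv2.imwrite(f'pics/{c}0.png',im[:,:,::-1])
    print(c,cams.camera_info(c))
    for t in ('centrifuge','lid_cap','tube_rack','jar','tape_roll'):
        for r in spotter.regions_of(c,t)[:1]:
            W=world(c,d,r['pixels']); print(c,t,round(r['conf'],2),np.round(r['extent']),np.round(np.median(W,0)),np.round(np.percentile(W,2,0)),np.round(np.percentile(W,98,0)))
E
```

```text
{'time_s': np.float64(0.0), 'joints': array([ 1.033,  0.313,  1.498, -0.   ,  1.331, -0.223]), 'dq': array([ 0.   , -0.001, -0.001,  0.   , -0.001,  0.001]), 'tau': array([-1.0000e-03, -4.1227e+01, -2.5974e+01, -0.0000e+00,  4.0000e-03,
        0.0000e+00]), 'eef_pos': array([162.445, 498.973, 230.746]), 'ee_rot': array([-0.   ,  0.157,  0.988, -0.001]), 'force': array([ 0.584, -0.465,  0.099]), 'wrist_torque': array([-0.006,  0.056,  0.004]), 'grip_width': np.float64(1.004)}
scene {'vfov': 57.82041599681495, 'cx': 275.851531744235, 'cy': 210.8100834305246, 'rvec': array([ 1.84834022,  1.31711822, -0.66193399]), 'tvec': array([-202.84334369, -180.88361382, 1243.98221807])}
scene centrifuge 0.91 [235. 237. 228. 212.] [678. -55. 134.] [ 493. -208.   35.] [737. 101. 335.]
scene lid_cap 0.91 [251. 241.  67.  44.] [606. -48. 121.] [ 546. -106.  119.] [657.   9. 123.]
scene tube_rack 0.68 [368. 254.  75.  69.] [624. 206.  47.] [518. 173.   4.] [677. 266.  56.]
scene jar 0.91 [310. 198.  29.  37.] [463. 144. 105.] [410. 115.  33.] [477. 177. 117.]
scene tape_roll 0.88 [155. 312.  52.  52.] [ 608. -241.   15.] [ 560. -282.   -0.] [ 647. -193.   22.]
top {'vfov': 51.92600917951213, 'cx': 281.61027294408444, 'cy': 213.28097026825517, 'rvec': array([ 2.21171307, -2.19568253,  0.11809732]), 'tvec': array([ 19.08914832, 548.78274812, 908.07354498])}
top centrifuge 0.73 [352. 165. 230. 186.] [ 609. -111.  141.] [ 487. -212.   54.] [723.  91. 335.]
top lid_cap 0.92 [322. 183.  62.  70.] [599. -47. 120.] [ 543. -105.  117.] [657.   9. 124.]
top tube_rack 0.79 [196. 194.  66.  85.] [587. 201.  47.] [509. 144.   2.] [666. 261.  56.]
top jar 0.57 [223. 268.  36.  36.] [443. 141. 115.] [411. 111.   4.] [474. 175. 118.]
```

```bash
python3 - <<'E'
from h import *
a=cv2.imread('pics/scene0.png')[100:380,100:420];b=cv2.imread('pics/top0.png')[40:320,140:460]
cv2.imwrite('pics/c1.png',np.hstack([cv2.resize(a,None,fx=1.25,fy=1.25),cv2.resize(b,None,fx=1.25,fy=1.25)]))
for c in ('scene','top'):
    im,d=cams.capture(c)
    W=world(c,d); 
    r=spotter.regions_of(c,'lid_cap')[0]['pixels']
    L=world(c,d,r); 
    L=L[abs(L[:,2]-np.median(L[:,2]))<5]
    (x,y),(w,h),an=cv2.minAreaRect(L[:,:2].astype(np.float32)); cc,rad=cv2.minEnclosingCircle(L[:,:2].astype(np.float32))
    print(c,'lid',x,y,w,h,cc,rad)
    q=np.hypot(*(L[:,:2]-[x,y]).T)
    print('cap z',np.percentile(L[q<14,2],[10,50,90]),'plate',np.percentile(L[(q>25)&(q<58),2],[10,50,90]))
    C=world(c,d,spotter.regions_of(c,'centrifuge')[0]['pixels'])
    rr=np.hypot(*(C[:,:2]-[x,y]).T)
    h=C[(rr<105)&(rr>88)&(C[:,2]>120)&(C[:,2]<155)]
    print('housing',len(h),np.percentile(h[:,2],[5,25,50,75,95]))
    H=C[(abs(C[:,2]-np.median(h[:,2]))<4)]
    print(cv2.minAreaRect(H[:,:2].astype(np.float32)))
    T=C[C[:,2]>180]; print('cover',T.min(0),T.max(0), len(T))
E
```

```text
scene lid 600.6897583007812 -46.99718475341797 126.94213104248047 122.86632537841797 (600.9359741210938, -46.8238410949707) 65.14312744140625
cap z [121.83340286 122.94508557 123.75555628] plate [119.84944476 120.79013843 121.76293432]
housing 1637 [139.26267177 139.92338839 140.4450983  140.98073501 142.25538496]
((596.9314575195312, -24.74615478515625), (229.04148864746094, 239.945068359375), 12.036044120788574)
cover [ 529.28327489 -228.9925704   180.03406575] [ 741.26094306 -130.08478245  336.82428943] 3182
top lid 600.0701293945312 -47.97539138793945 126.48724365234375 126.10260009765625 (599.955810546875, -47.887107849121094) 64.2752914428711
cap z [120.22449601 122.16781529 124.04899441] plate [118.36510321 120.14422353 121.95791426]
housing 2723 [137.47944104 138.80599342 139.76915458 140.75398336 142.26560819]
((596.1929321289062, -28.323226928710938), (226.23284912109375, 244.18655395507812), 12.12112045288086)
cover [ 519.32597305 -229.29775784  180.00643651] [ 735.34838988 -131.58540765  338.40840495] 9425
```

View pics/c1.png

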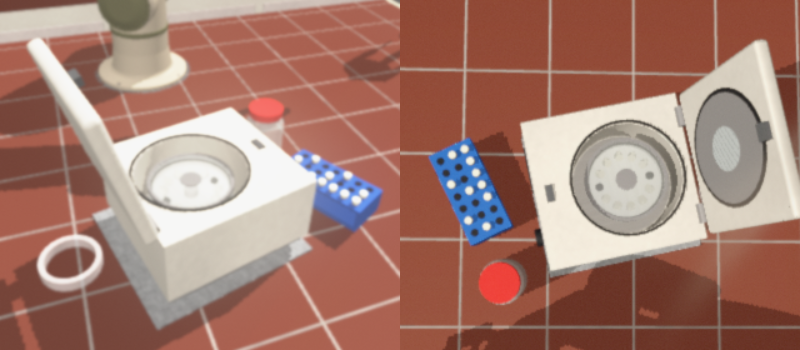

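The scene shows the open centrifuge, with its cover on the −y side. The lid is centred near (600, −47.5), the cap top is at about 122.5 and the housing top at about 140. That puts the lid roughly 5.5 mm high. The jar and rack stand on the +y side, clear of the path.

>>> step_arm(
  plan="-58.6 -38.4 0 0 0;-58.6 -38.4 0 0 0;-58.6 -38.4 0 0 0;-58.6 -38.4 0 0 0;-58.6 -38.4 0 0 0;-58.6 -38.4 0 0 0;-58.6 -38.4 0 0 0;-58.6 -38.4 0 0 0;-58.6 -38.4 0 0 0;-58.6 -38.4 0 0 0",
)

```text
time_s: 1.9
eef_pos: [476.4, 107.2, 231.5]
ee_rot: [0.0, 0.157, 0.988, 0.0]
force: [1.6, 1.2, 0.0]
grip_width: 0.002
```

>>> step_arm(
  plan="-16.6 -10.9 0 0 0;-16.6 -10.9 0 0 0;-16.6 -10.9 2 0 0;-16.6 -10.9 5 0 0;-16.6 -10.9 6.1 0 0;-16.6 -10.9 6.1 0 0;-16.6 -10.9 6.1 0 0;-16.6 -10.9 6.1 0 0",
)

```text
time_s: 2.7
eef_pos: [599.6, -45.1, 172.1]
ee_rot: [0.001, 0.156, 0.988, -0.0]
force: [-0.4, 0.2, 0.3]
grip_width: -0.0
```

```bash
python3 - <<'E'
from h import *
s=readout.sense(); print(s['time_s'],np.round(s['eef_pos'],2),np.round(s['force'],2),np.round(s['ee_rot'],3))
im,d=cams.capture('wrist'); a=im[:,:,::-1]
im2,_=cams.capture('scene'); b=im2[140:340,130:410,::-1]
cv2.imwrite('pics/c2.png',np.hstack([cv2.resize(a,(400,300)),cv2.resize(b,(400,300))]))
E
```

```text
2.7 [599.65 -45.07 172.08] [-0.43  0.24  0.33] [ 0.001  0.156  0.988 -0.   ]
```

View pics/c2.png

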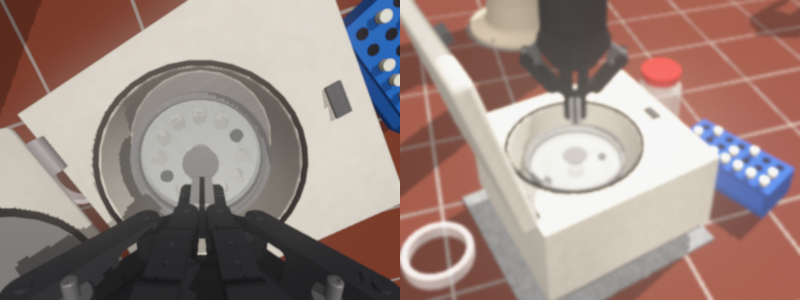

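The fingertips, shut, hover over the grey cap. They are about 2 mm off in +y, so I'll correct that while going down.

>>> step_arm(
  plan="-0.1 -0.15 2 0 0;-0.1 -0.15 3.5 0 0;-0.1 -0.15 4.2 0 0;-0.1 -0.15 4.5 0 0;-0.1 -0.15 4.5 0 0",
)

```text
time_s: 3.3
eef_pos: [600.1, -47.4, 125.9]
ee_rot: [0.0, 0.157, 0.988, -0.0]
force: [-0.1, 0.1, -0.1]
grip_width: 0.0
```

>>> step_arm(
  plan="0 0 0 0 0",
)

```text
time_s: 3.4
eef_pos: [600.3, -47.6, 126.2]
ee_rot: [0.001, 0.157, 0.988, -0.0]
force: [-0.1, -0.3, -0.4]
grip_width: 0.002
```

>>> step_arm(
  plan="0 0 0.1 0 0;0 0 0.2 0 0;0 0 0.3 0 0;0 0 0.4 0 0;0 0 0.4 0 0",
)

```text
time_s: 3.9
eef_pos: [600.1, -47.7, 121.5]
ee_rot: [0.0, 0.157, 0.988, -0.0]
force: [-0.9, 0.4, 0.5]
grip_width: -0.007
```

>>> step_arm(
  plan="0 0 0.1 0 0;0 0 0.2 0 0;0 0 0.2 0 0",
)

```text
time_s: 4.2
eef_pos: [600.2, -47.7, 120.1]
ee_rot: [0.001, 0.157, 0.988, -0.0]
force: [-1.3, 1.1, 6.2]
grip_width: -0.002
```

>>> step_arm(
  plan="0 0 0.05 0 0;0 0 0.1 0 0;0 0 0.15 0 0;0 0 0.2 0 0;0 0 0.2 0 0",
)

```text
time_s: 4.7
eef_pos: [600.2, -47.7, 118.3]
ee_rot: [0.001, 0.157, 0.988, -0.0]
force: [-2.1, -0.1, 7.3]
grip_width: -0.003
```

>>> step_arm(
  plan="0 0 0.05 0 0;0 0 0.1 0 0;0 0 0.1 0 0",
)

```text
time_s: 5.0
eef_pos: [600.2, -47.7, 117.2]
ee_rot: [0.001, 0.157, 0.988, -0.0]
force: [-1.7, 0.8, 7.3]
grip_width: -0.003
```

>>> step_arm(
  plan="0 0 0.05 0 0;0 0 0.05 0 0",
)

```text
time_s: 5.2
eef_pos: [600.2, -47.7, 116.8]
ee_rot: [0.001, 0.157, 0.988, -0.0]
force: [-2.7, 0.4, 7.6]
grip_width: -0.005
```

>>> step_arm(
  plan="0 0 0.05 0 0;0 0 0.05 0 0",
)

```text
time_s: 5.4
eef_pos: [600.2, -47.7, 116.3]
ee_rot: [0.001, 0.157, 0.988, -0.0]
force: [-1.9, -0.1, 7.5]
grip_width: -0.002
```

>>> step_arm(
  plan="0 0 0.03 0 0;0 0 0.03 0 0",
)

```text
time_s: 5.6
eef_pos: [600.2, -47.7, 115.9]
ee_rot: [0.001, 0.157, 0.988, -0.0]
force: [-1.8, -0.2, 7.7]
grip_width: -0.001
```

>>> step_arm(
  plan="0 0 0.05 0 0;0 0 0.05 0 0",
)

```text
time_s: 5.8
eef_pos: [600.3, -47.7, 115.5]
ee_rot: [0.001, 0.157, 0.988, -0.0]
force: [-2.7, -0.0, 8.6]
grip_width: 0.0
```

>>> step_arm(
  plan="0 0 0.04 0 0;0 0 0.04 0 0",
)

```text
time_s: 6.0
eef_pos: [600.3, -47.7, 115.4]
ee_rot: [0.001, 0.157, 0.988, -0.0]
force: [-3.2, 0.7, 9.6]
grip_width: 0.001
```

>>> step_arm(
  plan="0 0 0.03 0 0;0 0 0.03 0 0",
)

```text
time_s: 6.2
eef_pos: [600.4, -47.7, 115.3]
ee_rot: [0.001, 0.157, 0.988, -0.0]
force: [-3.0, -0.1, 10.5]
grip_width: 0.002
```

>>> step_arm(
  plan="0 0 0.05 0 0;0 0 0.1 0 0;0 0 0.1 0 0",
)

```text
time_s: 6.5
eef_pos: [600.6, -47.8, 114.9]
ee_rot: [0.001, 0.157, 0.988, -0.0]
force: [-3.9, 0.6, 15.8]
grip_width: 0.001
```

>>> step_arm(
  plan="0 0 0.05 0 0;0 0 0.08 0 0;0 0 0.08 0 0;0 0 0.08 0 0",
)

```text
time_s: 6.9
eef_pos: [600.7, -47.9, 114.6]
ee_rot: [0.002, 0.157, 0.988, -0.0]
force: [-5.0, 0.4, 18.3]
grip_width: 0.001
```

The lid is home: it slid at about 7.5 N, then stopped hard, and I pressed it up to 18 N. Unloaded, the cap is at about 116.2 and the plate at about 114.2. Next I'll lift and check the tool height at both ends of the planned arc (radius 42 mm, on the side away from the cover).

>>> step_arm(
  plan="0 0 -0.1 0 0;0 0 -0.5 0 0;0 0 -0.8 0 0;2.1 3.64 -0.8 0 0;2.1 3.64 -0.8 0 0;2.1 3.64 -0.8 0 0",
)

```text
time_s: 7.5
eef_pos: [591.2, -6.1, 119.8]
ee_rot: [-0.0, 0.156, 0.988, -0.0]
force: [0.0, -0.1, 0.6]
grip_width: -0.001
```

```bash
python3 - <<'E'
from h import *
for i in range(2):
    s=readout.sense(); print(s['time_s'],np.round(s['eef_pos'],2),np.round(s['force'],2))
    im,d=cams.capture('scene'); L=world('scene',d,spotter.regions_of('scene','lid_cap')[0]['pixels'])
    q=np.hypot(*(L[:,:2]-[600.3,-47.7]).T); print('plate z',np.median(L[(q>25)&(q<58),2]),'cap',np.median(L[q<13,2]))
E
```

```text
7.5 [591.17  -6.07 119.83] [ 0.04 -0.14  0.64]
plate z nan cap nan
7.6 [591.38  -7.1  119.84] [-0.37  0.12 -0.14]
  return _methods._mean(a, axis=axis, dtype=dtype,
  ret = ret.dtype.type(ret / rcount)
Traceback (most recent call last):
IndexError: list index out of range
```

>>> step_arm(
  plan="0.3 -3.4 0 0 0;0.6 -6.86 0 0 0;0.6 -6.86 0 0 0;0.6 -6.86 0 0 0;0.6 -6.86 0 0 0",
)

```text
time_s: 8.2
eef_pos: [564.6, -69.6, 120.0]
ee_rot: [0.0, 0.157, 0.988, 0.0]
force: [-0.4, -0.1, 0.7]
grip_width: 0.002
```

```bash
python3 - <<'E'
from h import *
for i in range(2):
    s=readout.sense(); print(s['time_s'],np.round(s['eef_pos'],2),np.round(s['force'],2))
    im,d=cams.capture('scene')
cv2.imwrite('pics/c3.png',cv2.resize(im[140:340,130:410,::-1],None,fx=2.5,fy=2.5))
E
```

```text
8.2 [564.57 -69.57 119.97] [-0.41 -0.09  0.7 ]
8.25 [564.58 -69.35 119.93] [-0.19 -0.05  0.71]
```

View pics/c3.png

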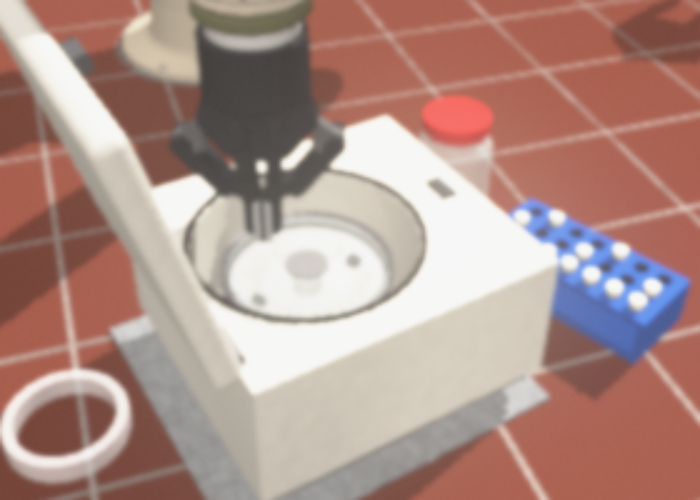

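z matches at both ends of the arc to within about 0.1 mm. The fingers are in the bowl, clear of its wall and the cover. I'll touch down lightly at the start point.

>>> step_arm(
  plan="0 0 0.3 0 0;0 0 0.5 0 0;0 0 0.6 0 0;0 0 0.6 0 0;0 0 0.6 0 0",
)

```text
time_s: 8.8
eef_pos: [564.4, -69.8, 114.1]
ee_rot: [0.0, 0.157, 0.988, 0.0]
force: [-1.1, -0.7, 1.4]
grip_width: 0.001
```

>>> step_arm(
  plan="0 0 0.03 0 0;0 0 0.03 0 0;0 0 0.03 0 0",
)

```text
time_s: 9.1
eef_pos: [564.4, -69.9, 113.8]
ee_rot: [0.0, 0.157, 0.988, -0.0]
force: [0.4, -0.7, 3.1]
grip_width: 0.003
```

Light contact at about 3 N. Now one accelerating stroke along the arc, lifting off while still moving.

>>> step_arm(
  plan="0.42 0.41 0.015 0 0;1.14 1.51 0.015 0 0;1.49 3.51 0.015 0 0;0.42 6.03 0.015 0 0;-2.12 7.38 0.015 0 0;-4.47 7.03 -0.8 0 0;-5.67 6.19 -2.5 0 0;-5.67 6.19 -4.5 0 0",
)

```text
time_s: 9.9
eef_pos: [637.4, -28.4, 157.7]
ee_rot: [-0.001, 0.157, 0.988, 0.0]
force: [0.1, -0.1, -1.0]
grip_width: 0.003
```

```bash
cat > burst.py <<'E'
from h import *
import sys
n=int(sys.argv[1]); tag=sys.argv[2]
P=[]
c0=np.array([600.3,-47.7,114.2]); th=np.radians(np.arange(0,360,1)); 
for i in range(n):
    t=readout.sense()['time_s']; im,d=cams.capture('top'); 
    uv=np.concatenate([proj('top',c0+np.c_[r*np.cos(th),r*np.sin(th),0*th]) for r in (30,36,42,48)]).astype(np.float32)
    g=cv2.cvtColor(im,cv2.COLOR_RGB2GRAY).astype(np.float32)
    p=cv2.remap(g,uv[:,0].reshape(4,-1),uv[:,1].reshape(4,-1),cv2.INTER_LINEAR)
    P.append((t,p,im)); 
np.savez(f'{tag}.npz',t=[x[0] for x in P],p=[x[1] for x in P])
T=[cv2.resize(x[2][120:245,250:400],(200,167))[:,:,::-1] for x in P[:12]]
if len(T)==12: cv2.imwrite(f'pics/{tag}.png',np.vstack([np.hstack(T[i:i+4]) for i in (0,4,8)]))
for a,b in zip(P,P[1:]): 
    A=a[1]-a[1].mean(1,keepdims=True);B=b[1]-b[1].mean(1,keepdims=True)
    cc=[(A*np.roll(B,-k,1)).sum() for k in range(-45,46)]; print(round(a[0],2),np.argmax(cc)-45,'absdiff',round(np.abs(A-B).mean(),1))
s=readout.sense(); print(s['time_s'],s['eef_pos'],s['force'])
E
python3 burst.py 12 b1
```

```text
9.9 1 absdiff 4.5
9.95 0 absdiff 2.3
10.0 0 absdiff 2.9
10.05 -1 absdiff 3.2
10.1 0 absdiff 3.1
10.15 0 absdiff 2.2
10.2 0 absdiff 1.2
10.25 0 absdiff 1.3
10.3 0 absdiff 1.1
10.35 0 absdiff 1.1
10.4 0 absdiff 1.0
10.5 [637.26056756 -28.50585897 158.368878  ] [-0.91505088 -0.04679585  0.23955236]
```

View pics/b1.png

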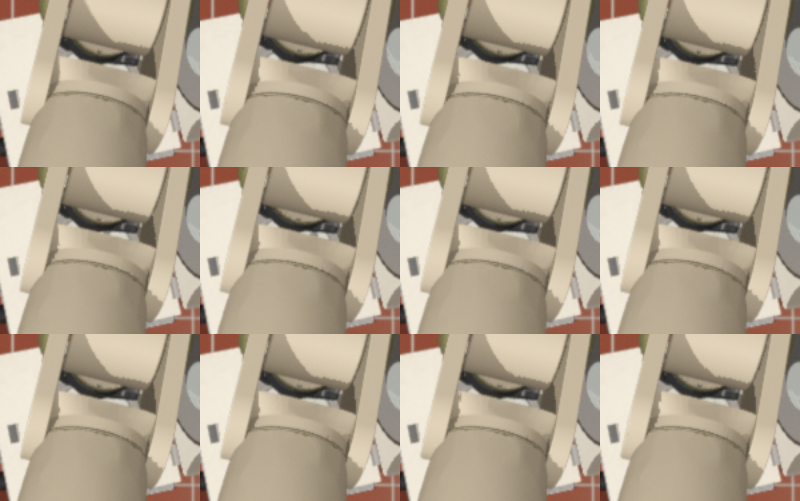

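The arm hides the lid in the top view, so I'll use the scene camera, which looks from the far side.

```bash
sed -i "s/'top'/'scene'/g; s/120:245,250:400/195:285,205:305/; s/(200,167)/(200,180)/" burst.py; python3 burst.py 12 b2
```

```text
10.5 0 absdiff 2.4
10.55 0 absdiff 1.6
10.6 0 absdiff 1.5
10.65 0 absdiff 2.5
10.7 -1 absdiff 2.9
10.75 -1 absdiff 3.8
10.8 0 absdiff 4.2
10.85 -1 absdiff 4.3
10.9 -1 absdiff 3.9
10.95 -1 absdiff 4.0
11.0 -1 absdiff 4.0
11.1 [637.38934653 -28.5784376  158.69982897] [-0.0037485  -0.3156291   0.21247007]
```

View pics/b2.png

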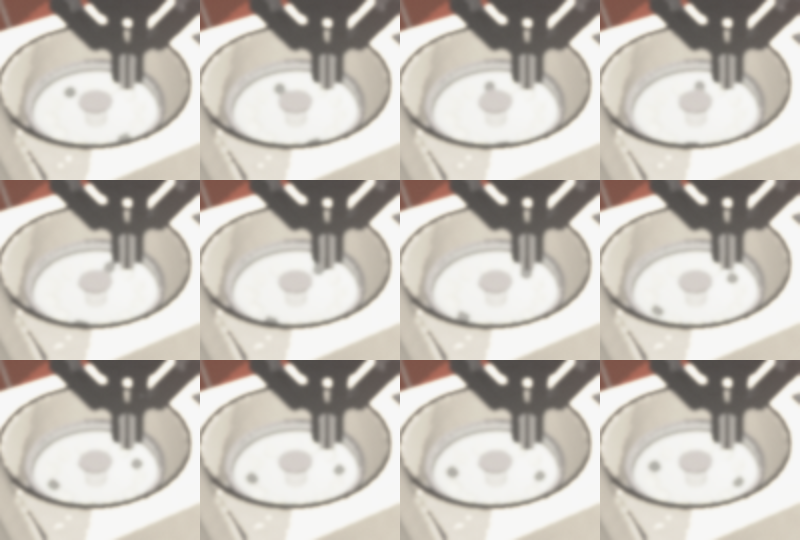

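The lid is spinning clockwise by itself, with the fingers clear of it. The two grey dots move about 150° in 0.55 s, or roughly 4.5 rad/s. I'll raise the tool and follow the coast-down.

>>> step_arm(
  plan="0 0 -1 0 0;0 0 -3 0 0;0 0 -6 0 0;0 0 -8 0 0;0 0 -8 0 0",
)

```text
time_s: 11.6
eef_pos: [638.4, -28.8, 242.6]
ee_rot: [0.003, 0.157, 0.988, -0.0]
force: [0.7, -0.3, 0.7]
grip_width: -0.003
```

```bash
python3 burst.py 5 b3 >/dev/null; cat > ang.py <<'E'
import numpy as np,sys
from scipy.ndimage import gaussian_filter1d as gf
for tag in sys.argv[1:]:
    z=np.load(tag+'.npz')
    S=gf(np.array(z['p']),4,axis=2,mode='wrap')
    for t,q in zip(z['t'],S):
        d=[]
        for k in range(360):
            c=q[:,k]; m=c.min(0)
            d.append(c.min())
        d=np.array(d); mn=[(int(d[k]),k) for k in range(360) if d[k]==d[np.arange(k-15,k+16)%360].min()]
        print(round(float(t),2),sorted(mn)[:4])
E
python3 ang.py b2 b3
```

```text
10.5 [(125, 136), (187, 217), (201, 173), (231, 354)]
10.55 [(125, 136), (201, 174), (231, 354), (239, 292)]
10.6 [(125, 136), (202, 174), (231, 355), (239, 277)]
10.65 [(125, 136), (201, 174), (231, 354), (239, 293)]
10.7 [(125, 136), (201, 174), (231, 354), (239, 295)]
10.75 [(125, 136), (201, 174), (230, 321), (231, 350)]
10.8 [(125, 136), (201, 174), (212, 311), (232, 356)]
10.85 [(125, 136), (183, 80), (188, 302), (201, 174)]
10.9 [(125, 136), (187, 294), (189, 68), (202, 174)]
10.95 [(125, 136), (180, 282), (189, 58), (201, 174)]
11.0 [(125, 136), (185, 273), (190, 47), (202, 174)]
11.05 [(125, 136), (177, 261), (193, 39), (201, 174)]
11.6 [(187, 98), (206, 176), (221, 314), (233, 355)]
11.65 [(191, 90), (206, 175), (206, 308), (233, 355)]
11.7 [(187, 80), (192, 303), (205, 175), (232, 355)]
11.75 [(189, 297), (199, 72), (205, 175), (232, 355)]
11.8 [(189, 65), (197, 291), (205, 175), (232, 353)]
```

>>> step_arm(
  plan="2 0 0 0 0;6 0 0 0 0;10 0 0 0 0;14 0 0 0 0;18 0 0 0 0;20 0 0 0 0;20 0 0 0 0;20 0 0 0 0;20 0 0 0 0;20 0 0 0 0",
)

```text
time_s: 12.85
eef_pos: [447.8, 33.0, 238.3]
ee_rot: [-0.0, 0.157, 0.988, -0.0]
force: [-0.5, -0.1, -0.2]
grip_width: 0.002
```

```bash
python3 burst.py 4 b4 >/dev/null; python3 ang.py b4
```

```text
12.85 [(199, 132), (202, 175), (232, 351), (240, 274)]
12.9 [(195, 126), (203, 174), (231, 352), (239, 297)]
12.95 [(190, 120), (202, 174), (232, 344), (239, 275)]
13.0 [(186, 115), (203, 175), (232, 347), (239, 274)]
```

>>> step_arm(
  plan="0 0 0 0 0;0 0 0 0 0;0 0 0 0 0;0 0 0 0 0;0 0 0 0 0;0 0 0 0 0;0 0 0 0 0;0 0 0 0 0;0 0 0 0 0;0 0 0 0 0",
)

```text
time_s: 14.05
eef_pos: [447.2, 33.3, 238.7]
ee_rot: [0.0, 0.157, 0.988, -0.0]
force: [0.6, -0.2, 0.2]
grip_width: -0.001
```

>>> step_arm(
  plan="0 0 0 0 0;0 0 0 0 0;0 0 0 0 0;0 0 0 0 0;0 0 0 0 0;0 0 0 0 0;0 0 0 0 0;0 0 0 0 0;0 0 0 0 0;0 0 0 0 0",
)

```text
time_s: 15.05
eef_pos: [447.2, 33.4, 238.7]
ee_rot: [0.0, 0.157, 0.988, 0.0]
force: [0.1, -0.1, 0.4]
grip_width: -0.001
```

>>> step_arm(
  plan="0 0 0 0 0;0 0 0 0 0;0 0 0 0 0;0 0 0 0 0;0 0 0 0 0;0 0 0 0 0;0 0 0 0 0;0 0 0 0 0;0 0 0 0 0;0 0 0 0 0",
)

```text
time_s: 16.05
eef_pos: [447.2, 33.3, 238.7]
ee_rot: [-0.0, 0.157, 0.988, -0.0]
force: [-1.1, 1.1, 0.1]
grip_width: 0.004
```

```bash
python3 burst.py 2 b5 >/dev/null; python3 ang.py b5
```

```text
16.05 [(185, 300), (188, 76), (203, 174), (232, 355)]
16.1 [(185, 300), (188, 76), (202, 175), (232, 355)]
```

>>> step_arm(
  plan="0 0 0 0 0;0 0 0 0 0;0 0 0 0 0;0 0 0 0 0;0 0 0 0 0;0 0 0 0 0;0 0 0 0 0;0 0 0 0 0;0 0 0 0 0;0 0 0 0 0",
)

```text
time_s: 17.15
eef_pos: [447.2, 33.3, 238.7]
ee_rot: [0.0, 0.157, 0.988, -0.0]
force: [0.2, -0.1, 0.0]
grip_width: -0.001
```

```bash
python3 burst.py 2 b6 >/dev/null; python3 ang.py b6; python3 - <<'E'
from h import *
for c in ('scene','top'):
    im,d=cams.capture(c)
    if c=='scene': cv2.imwrite('pics/c6.png',im[:,:,::-1])
    A=world(c,d); q=np.hypot(*(A[:,:2]-[600.3,-47.7]).T); z=A[:,2]; k=(z>95)&(z<135)
    print(c,'plate',np.median(z[(q>25)&(q<58)&k]),'cap',np.median(z[(q<13)&k]))
    for t in ('tube_rack','jar','tape_roll'):
        for r in spotter.regions_of(c,t)[:1]:
            print(t,round(r['conf'],2),np.round(r['extent']),np.round(np.median(world(c,d,r['pixels']),0)))
E
```

```text
17.15 [(185, 300), (188, 76), (203, 174), (232, 355)]
17.2 [(185, 300), (188, 76), (203, 174), (232, 356)]
scene plate 115.33785173864794 cap 117.26727029875399
tube_rack 0.97 [368. 252.  72.  63.] [624. 206.  47.]
jar 0.91 [310. 197.  31.  35.] [463. 143. 106.]
tape_roll 0.62 [157. 313.  48.  52.] [ 614. -237.   17.]
top plate 114.68107175429887 cap 116.76203639711795
tube_rack 0.95 [198. 194.  65.  89.] [586. 201.  47.]
jar 0.84 [214. 265.  23.  36.] [446. 154. 115.]
```

View pics/c6.png

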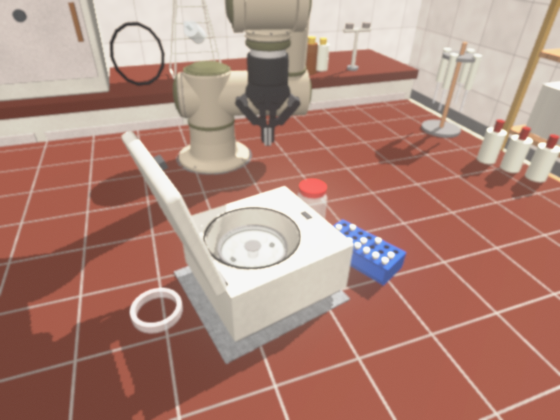

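The rotor is at rest and the lid is home: the cap is at 117, 23 mm below the 140 rim. The bystanders haven't moved; the arm partly hides the jar in the top view, but the scene view of it is unchanged. I'm handing in the job.

```bash
python3 -c "
from h import *
print(workorder.finish_job())"
```

```text
the job is handed in; nothing more can be done
None
```

The lid is fully home, and the rotor turned freely after one light fingertip stroke. It is now at rest. I handed the job in at about 17 s, with the arm well clear.

- **Seating:** I pressed on the centre of the cap with the fingers shut. The lid slid down at about 7.5 N and stopped hard, and I took the push up to about 18 N. At the end the cap was 5 to 6 mm lower than at the start. It lay about 23 mm below the rim, which is the home height.
- **Spin:** I made one clockwise stroke after touching down at about 3 N, and lifted off while the lid was still moving. The force during the stroke itself was not sampled. Once the fingers were off, the lid was still turning at about 3.6 rad/s, slowing to about 2 rad/s by 13 s. It stood still in four pictures taken between 16.05 and 17.2 s.
- **Turns:** I estimate more than two turns in all. This comes from the measured speeds, because I could not follow the rotor the whole way: the arm hid the lid from the top camera just after release, and the lid's two dots look alike.
- **Other things on the bench:** The rack and jar had not moved in the scene view. The detector put the tape roll about 6 mm from its first reading, with a lower confidence, but the arm never went near it. The top view put the jar about 13 mm off, with the arm partly hiding it.

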